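Sweep the loose handle scales off the board into the black tray

ROBOT

A 6-joint arm with a two-finger parallel gripper is mounted at the origin on the work surface. World frame = base frame: x ahead of the robot, y to its left, z up, the work surface at z = 0. Lengths are in m, angles in degrees, forces in N, time in s.
With the tool pointing down it reaches from about 0.4 to 0.825 m from the base axis. Payload 7 kg.
Tool frame: the origin (TCP) lies at the centre of the arm's flange, where the gripper is bolted on; the fingertips stand 178 mm ahead of it and the grasp point (between the pads) lies 159 mm ahead of it (tip_reach is the distance from the TCP to the fingertips, in m); z points along the fingers, y is the line along which they close (so a half turn about z gives the same grasp; the last joint's range is limited). The gripper opens to 88 mm and grips with 3 to 60 N. Pads are 19 mm wide; open, the fingers measure 130 mm over their backs; the gripper's body (78 mm by 193 mm) begins 47 mm behind the grasp point.
Start: joints at [83.6, 20.546, 0.682, 0, -70.136, -16.507], TCP at [0.263, 0.622, 0.405] pointing down, gripper open.
Joint ranges: [-176.03, 176.03], [-82.01, 121.73], [-58.28, 71.71], [-173.87, 95.51], [-174.79, -0.11], [-173.66, 173.66]. Speed limits (degrees/s): [136.94, 136.94, 172.46, 180, 180, 180].

INTERFACE

Orientations are given as [roll, pitch, yaw] about the fixed x, y, z axes, in that order (R = Rz(yaw) Ry(pitch) Rx(roll)).
In Python, from plant import * gives the robot as it stands.
- The arm moves only by the shell command python3 -m handwheel 'ROWS'. ROWS is JSON, a list of rows, each a list of 7 numbers: the opening, from -1 (shut) to 1 (fully open), then the shift along the tool's x, y, z as a fraction of full scale, then the turn, a rotation vector about the tool's x, y, z as a fraction of full scale. A call has 1 to 5 rows; each row shifts and turns the commanded pose from where the row before left it, along the tool's axes as they then stand; what a row does not reach is not made up. Full scale, the value 1, is 0.025 m for a shift and 6 degrees for a turn. A row lasts 1/8 s, in which the tool goes at most 62.5 mm and 10.7 degrees, less where a joint would pass 70% of its speed; a pose out of reach is approached as far as the arm can. A call with a number of a shift or a turn outside -1 to 1 is refused whole. A call with a gripper value outside its range is refused whole. The fingers move at their own pace and stop on an object; the grip force is fixed at half the most. Time passes only in rows, so rows that do not move let the fingers close. It gives the time, the measured TCP pose, the force, the opening and the grip force at its end, in the units of the state.
- get_obs(): the state, without advancing time (a new reading comes with each control period).
- snapshot(name): name is "scene" or "side" or "wrist"; returns a dict with "color" (400x640x3 uint8, red, green, blue), "fx", "fy", "cx", "cy" (pixels), "R" (3x3) and "t" (3): a world point X has camera coordinates R X + t; the wrist camera has in their place "tool_from_camera" (4x4, takes a point from camera to tool coordinates, whose origin is the TCP and whose axes are the flange's). Camera axes: x right, y down, z forward; pixel columns grow to the right and rows downward; lengths in m; the calibration is good to about 2 mm. A picture is of the moment at which its call begins: read the wrist's pose just before it. There is no depth.
- close_job(): hands the job in; it is judged then, once.
The state is a dict: "clock": time; "joint_pos": joint angles; "qvel": joint speeds; "tau": joint torques, N m; "tool_pos": TCP position; "orientation": TCP orientation; "force": force on the tool from outside, world axes, zero at the start; "moment": the same for the moment, N m; "opening": finger opening in m; "gripper_force": force on a finger pad.
Only numpy, scipy, OpenCV 4.12 (cv2) and the standard library are available. Lean on these libraries where they do the work, as an engineer would, in place of code of your own. Each camera call takes 0.05 s, during which the arm holds its last target. There are 200 camera calls.

TASK

Clear the work board: with the fingers, push the three loose wooden handle scales along the board and off its end so that all three drop into the empty black tray. Only sweep them, never pick them up or carry them, send none into the orange carton of finished handles, and leave the glue jar and the green tin where they stand.

Things in the scene. Friction and masses are not known exactly. Their poses are not given: they have to be found in the camera images.
- scale1_center (a point): centre (half-way up) of one of three identical loose handle scales: flat dark-brown wooden bars with two small brass pins, 90 mm long (its x axis) x 24 mm wide (y) x 12 mm thick (z), about 22 g, lying flat on the work board, well apart, long side roughly across the board (within 0.3 rad of the board's x axis)
- scale1: the same scale; origin at the centre of its underside, same axes
- scale2_center (a point): centre (half-way up) of one of three identical loose handle scales: flat dark-brown wooden bars with two small brass pins, 90 mm long (its x axis) x 24 mm wide (y) x 12 mm thick (z), about 22 g, lying flat on the work board, well apart, long side roughly across the board (within 0.3 rad of the board's x axis)
- scale2: the same scale; origin at the centre of its underside, same axes
- scale3_center (a point): centre (half-way up) of one of three identical loose handle scales: flat dark-brown wooden bars with two small brass pins, 90 mm long (its x axis) x 24 mm wide (y) x 12 mm thick (z), about 22 g, lying flat on the work board, well apart, long side roughly across the board (within 0.3 rad of the board's x axis)
- scale3: the same scale; origin at the centre of its underside, same axes
- board: fixed pale wooden work board, a flat block 220 mm (x) x 310 mm (y) x 62 mm high; origin at the centre of its underside on the table, so its top is 62 mm above the table. Its two ends, at y = +155 and -155 mm, drop off: the black tray stands against one end and the orange carton against the other, in either arrangement
- tray_floor (a point): inner floor centre, 4 mm above the table, of the fixed empty black tray: 220 (x) x 160 (y) x 50 mm high, 4 mm walls, axes parallel to the board's; inside, the two long sides slope at 43 degrees from rim to a flat bottom 60 mm wide. It stands 6 mm from one end of the board, centre 241 mm from the board's centre along +y or -y, rim 12 mm below the board's top: things pushed off that end fall in
- carton: fixed orange fruit carton with a blue band, 220 x 160 x 55 mm high, 4 mm walls, full of finished handles, at the other end of the board (about 241 mm from the board's centre); origin at the centre of its underside; nothing may go in it
- jar: small loose amber glue jar with red cap, 40 mm across, 42 mm high, upright on the board along its far (+x) side, 72 to 85 mm from the board's middle line; origin at the centre of its underside; to be left alone
- tin: small closed green tin with paper label, 42 mm across, 36 mm high, loose, upright on the board along its far (+x) side like the jar, 72 to 85 mm from the board's middle line; origin at the centre of its underside; to be left alone

How it is judged:
By the outcome, as a careful person would: the job done as asked, in the order asked, and still so for the second after the job is handed in, with the robot touching nothing.
It also fails if it takes over 51 s, if anything falls off the work surface, if the arm or the gripper's body presses on something with over 40 N, if the wrist force passes 120 N, or if a joint passes its speed limit or range.

## Working session

There is one attempt and no reset: what is moved stays moved. The work goes in short steps, Python scripts to look and compute and a shell command to move; the robot and the scene stay as the last step left them, time stands still between calls to the robot, and variables do not carry over. Pictures are saved under pics/ and viewed, at most 13 in all, crops included, and the job is handed in when it is done.

```bash
mkdir -p pics
python3 - <<'E'
from plant import *
import cv2,numpy as np
o=get_obs();print({k:np.round(o[k],3) for k in('clock','tool_pos','orientation','opening')})
for n in("scene","side"):
    s=snapshot(n);cv2.imwrite(f"pics/{n}1.png",s["color"][:,:,::-1]);print(n,s["fx"],s["cx"],s["cy"],np.round(s["R"],3).tolist(),s["t"])
E
```

```text
{'clock': np.float64(0.0), 'tool_pos': array([0.263, 0.622, 0.404]), 'orientation': array([ 1.79903e+02, -1.00000e-02, -2.29150e+01]), 'opening': np.float64(0.088)}
scene 516.0502139857642 324.17941485997346 202.6516740037962 [[0.417, 0.909, -0.01], [0.736, -0.344, -0.583], [-0.533, 0.236, -0.812]] [-0.25969353 -0.37971923  1.32736077]
side 397.0472085934827 314.7325505627484 200.68086319503826 [[0.954, -0.297, -0.023], [-0.191, -0.552, -0.811], [0.229, 0.779, -0.584]] [-0.54566666  0.18990063  0.68203295]
```

View pics/scene1.png

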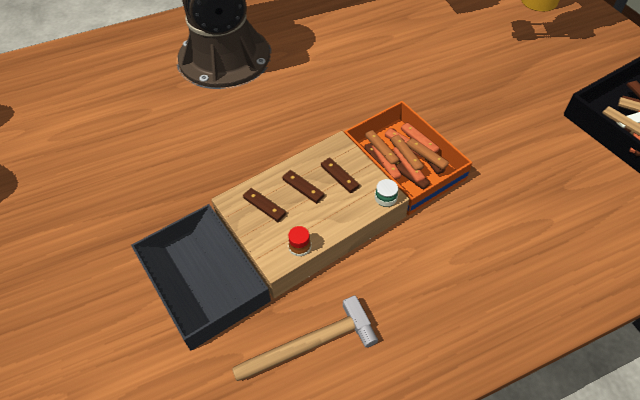

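View pics/side1.png

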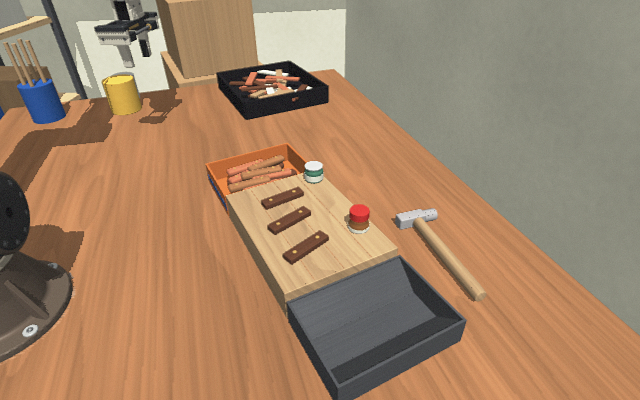

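The scene view shows the board with its corners near (212,203), (346,133) and (272,290). The tray is at the -y end. The scales are at (264,204), (303,186) and (340,174), the jar at (299,240) and the tin at (387,192).

```bash
cat > h.py <<'E'
from plant import *
import cv2,numpy as np
def ray(s,uv,z):
    R,t=np.array(s["R"]),np.array(s["t"]);c=-R.T@t
    d=R.T@np.array([(uv[0]-s["cx"])/s["fx"],(uv[1]-s["cy"])/s["fy"],1])
    return (c+d*(z-c[2])/d[2])[:2]
def measure(name,poly):
    s=snapshot(name);im=s["color"];hsv=cv2.cvtColor(im,cv2.COLOR_RGB2HSV)
    m=(hsv[...,2]<115).astype(np.uint8)*255
    p=np.zeros_like(m);cv2.fillPoly(p,[np.array(poly)],255)
    m=cv2.morphologyEx(m&p,cv2.MORPH_CLOSE,np.ones((5,5)))
    out=[]
    for c in cv2.findContours(m,0,2)[0]:
        if cv2.contourArea(c)<150: continue
        w=np.array([ray(s,q,.074) for q in c[:,0].astype(float)])
        r=cv2.minAreaRect((w*1000).astype(np.float32));b=cv2.boxPoints(r)
        e=max((b[1]-b[0],b[2]-b[1]),key=np.linalg.norm);a=np.degrees(np.arctan2(e[1],e[0]))
        out.append((np.round(r[0],0),np.round(r[1],0),round((a+90)%180-90,1)))
    return s,out
E
python3 - <<'E'
from h import *
for n,p in(("scene",[(218,203),(345,137),(372,178),(275,232)]),("side",[(232,200),(290,180),(340,230),(335,262),(290,285)])):
    s,o=measure(n,p);print(n);[print(*map(str,x)) for x in o]
    if n=="scene":
        for q in[(212,203),(346,133),(408,205),(272,292)]:print('corner',q,ray(s,q,.062).round(3))
        print('jar top',ray(s,(299,234),.104).round(3),'tin top',ray(s,(387,186),.098).round(3))
    else:
        for q in[(228,196),(398,252),(287,300)]:print('corner',q,ray(s,q,.062).round(3))
        print('jar top',ray(s,(359,212),.104).round(3),'tin top',ray(s,(314,166),.098).round(3))
E
```

```text
scene
[541. -84.] [96. 28.] 26.9
[532.  -1.] [96. 28.] 24.0
[534.  73.] [91. 28.] 16.1
corner (212, 203) [ 0.486 -0.171]
corner (346, 133) [0.432 0.138]
corner (408, 205) [0.647 0.163]
corner (272, 292) [ 0.706 -0.135]
jar top [ 0.645 -0.057] tin top [0.614 0.132]
side
[529. -93.] [92. 29.] 26.3
[519. -11.] [91. 32.] 24.1
[524.  63.] [90. 32.] 14.7
corner (228, 196) [0.42  0.125]
corner (398, 252) [ 0.68  -0.144]
corner (287, 300) [ 0.471 -0.186]
jar top [ 0.637 -0.067] tin top [0.611 0.124]
```

```bash
python3 -m handwheel '[[0,1,0,0,0,0,0.95],[0,1,0,0,0,0,0.95],[0,1,0,0,0,0,0.95],[0,1,0,0,0,0,0.95],[0,1,0,0,0,0,0.95]]' >/dev/null
python3 -m handwheel '[[0,1,0,0,0,0,0.95],[0,1,0,0,0,0,0.95],[0,1,0,0,0,0,0.95],[0,1,0,0,0,0,0.95],[0,1,0,0,0,0,0.95]]'
python3 -m handwheel '[[0.2,1,-0.2,0,0,0,0],[0.2,1,-0.2,0,0,0,0],[0.2,1,-0.2,0,0,0,0],[0.2,1,-0.2,0,0,0,0],[0.2,1,-0.2,0,0,0,0]]' >/dev/null
python3 -m handwheel '[[0.2,1,-0.2,0,0,0,0],[0.2,1,-0.2,0,0,0,0],[0.2,1,-0.2,0,0,0,0],[0.2,1,-0.2,0,0,0,0],[0.2,0,0,0,0,0,0]]'
python3 - <<'E'
from h import *
o=get_obs();s=snapshot("wrist");cv2.imwrite("pics/w1.png",s["color"][:,:,::-1]);print(o["clock"],o["tool_pos"],o["orientation"],s["fx"],np.round(s["tool_from_camera"],3).tolist())
E
```

```text
clock: 1.45
tool_pos: [0.4219, 0.4411, 0.4044]
orientation: [180.0, -0.0, -80.1]
force: [0.1, 0.6, -0.2]
opening: 0.0439
gripper_force: 0.0
clock: 2.7
tool_pos: [0.5058, 0.2263, 0.4047]
orientation: [-180.0, -0.0, -80.0]
force: [-0.1, 0.3, -0.7]
opening: 0.0527
gripper_force: 0.0
2.7 [0.5057888  0.22629858 0.40474469] [-1.79998001e+02 -4.31911975e-03 -7.99910577e+01] 342.876337826428 [[0.0, -0.952, -0.307, 0.082], [1.0, -0.0, 0.001, -0.0], [-0.001, -0.307, 0.952, 0.02], [0.0, 0.0, 0.0, 1.0]]
```

View pics/w1.png

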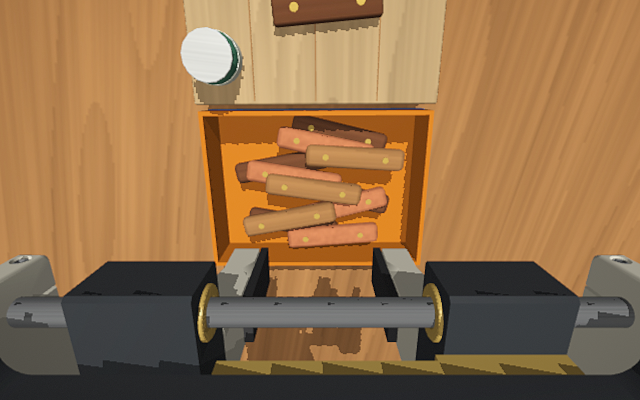

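The board's carton end is at row 103, columns 193 to 437, and it is nearly square to the tool. The tin is at (210,55). I'll move on over the board.

```bash
python3 -m handwheel '[[0.2,1,0,0,0,0,0],[0.2,1,0,0,0,0,0],[0.2,1,0,0,0,0,0],[0.2,1,0,0,0,0,0],[0.2,1,0,0,0,0,0]]' >/dev/null
python3 -m handwheel '[[0.2,1,0,0,0,0,0],[0.2,1,0,0,0,0,0],[0.2,0,0,0,0,0,0]]'
python3 - <<'E'
from h import *
o=get_obs();s=snapshot("wrist");cv2.imwrite("pics/w2.png",s["color"][:,:,::-1]);np.savez("pics/w2.npz",p=o["tool_pos"],o=o["orientation"],T=s["tool_from_camera"],im=s["color"],k=[s["fx"],s["fy"],s["cx"],s["cy"]])
E
```

```text
clock: 3.75
tool_pos: [0.536, 0.0552, 0.4046]
orientation: [180.0, -0.0, -80.0]
force: [-0.4, 0.6, 0.5]
opening: 0.0526
gripper_force: 0.0
```

View pics/w2.png

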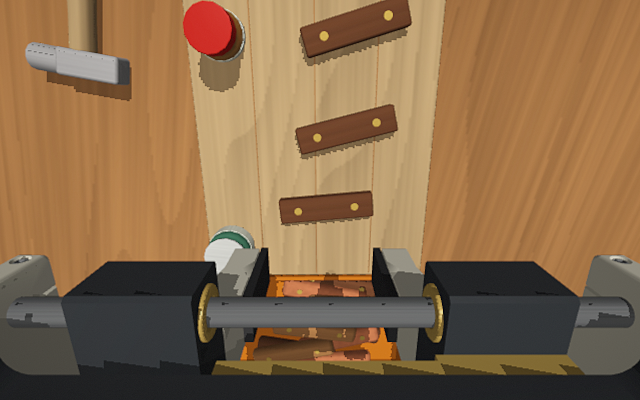

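The wrist view shows three scales with pins at (324,36)/(389,15), (317,138)/(376,122) and (298,212)/(354,207). The jar cap is at (208,28) and the tin at (230,245).

Run:
```python
import numpy as np
d=np.load("pics/w2.npz");fx,fy,cx,cy=d["k"];T=d["T"];h0=d["p"][2]
def f(u,v,z):
    r=T[:3,:3]@[(u-cx)/fx,(v-cy)/fy,1];c=T[:3,3];return ((c+r*(h0-z-c[2])/r[2])[:2]*1000).round(0)
for dz in(0,-.01):
  for n,a,b in(("far",(324,36),(389,15)),("mid",(317,138),(376,122)),("near",(298,212),(354,207))):
    A,B=f(*a,.074+dz),f(*b,.074+dz);print(dz,n,A,B,(A+B)/2)
  print('jar',f(208,28,.104+dz),'edges',f(189,100,.062+dz),f(436,100,.062+dz),f(200,200,.062+dz),f(427,200,.062+dz))
```

```text
0 far [127.   3.] [142.  55.] [134.5  29. ]
0 mid [44. -3.] [58. 49.] [51. 23.]
0 near [-26. -21.] [-21.  32.] [-23.5   5.5]
jar [128. -83.] edges [  77. -118.] [ 77. 104.] [ -18. -118.] [-18. 105.]
-0.01 far [129.   3.] [144.  57.] [136.5  30. ]
-0.01 mid [43. -3.] [57. 51.] [50. 24.]
-0.01 near [-29. -22.] [-24.  33.] [-26.5   5.5]
jar [130. -86.] edges [  76. -122.] [ 76. 107.] [ -21. -122.] [-21. 108.]
```

```bash
python3 -m handwheel '[[0.2,0.92,0.26,0,0,0,0],[0.2,0.92,0.26,0,0,0,0],[0.2,0.92,0.26,0,0,0,0],[0.2,0.92,0.26,0,0,0,0],[0.2,0,0,0.9,0,0,-0.83]]' >/dev/null
python3 -m handwheel '[[0.2,0,0,0.9,0,0,-0.83],[0.2,0,0,1,0,0,-0.84],[0.2,0,0,1,0,0,0],[0.2,0,0,1,0,0,0],[0.2,0,0,1,0,0,0]]'
python3 -m handwheel '[[0.2,0,0,0.5,0,0,0],[0.2,0,0,0,0,0,0]]'
python3 - <<'E'
from h import *
s=snapshot("wrist");cv2.imwrite("pics/w3.png",s["color"][:,:,::-1])
E
```

```text
clock: 5.05
tool_pos: [0.5266, -0.0381, 0.259]
orientation: [-180.0, -0.0, -64.8]
force: [0.2, 0.9, 0.1]
opening: 0.0524
gripper_force: 0.0
clock: 5.3
tool_pos: [0.5264, -0.0387, 0.2466]
orientation: [179.9, 0.0, -64.9]
force: [0.4, -0.4, 0.6]
opening: 0.0526
gripper_force: 0.0
```

View pics/w3.png

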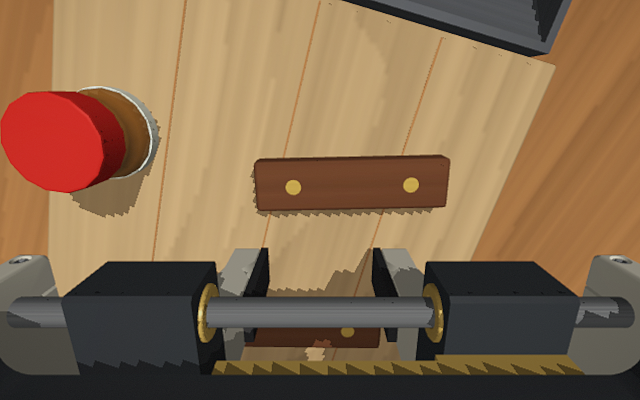

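The bar is square to the fingers, at columns 254 to 450 against a finger centre of 320. I'll shift about 14 mm along +y and push.

```bash
python3 -m handwheel '[[0.2,0,0.65,0.08,0,0,0],[0.2,0.5,0.1,0,0,0,0],[0.2,0.5,0.1,0,0,0,0.83],[0.2,0.5,0.1,0,0,0,0.83],[0.2,0.5,0,0,0,0,0.83]]'
python3 -m handwheel '[[0.2,0.6,0,0,0,0,0],[0.2,0.6,0,0,0,0,0],[0.2,0.6,0,0,0,0,0],[0.2,0.6,0,0,0,0,0],[0.2,0.7,0,0,0,0,0]]'
python3 -m handwheel '[[0.2,0.6,0,0,0,0,0],[0.2,0,0,0,0,0,0]]'
python3 - <<'E'
from h import *
a=snapshot("wrist")["color"];b=snapshot("scene")["color"]
cv2.imwrite("pics/w4.png",cv2.resize(np.hstack([a[:,:,::-1],b[:,:,::-1]]),(800,250)))
E
```

```text
clock: 5.98
tool_pos: [0.5232, -0.0965, 0.2459]
orientation: [-179.9, -0.0, -80.0]
force: [0.9, 0.6, 1.1]
opening: 0.0527
gripper_force: 0.1
clock: 6.6
tool_pos: [0.5369, -0.1728, 0.2451]
orientation: [180.0, 0.0, -79.8]
force: [0.7, -0.2, -0.4]
opening: 0.0529
gripper_force: 0.0
clock: 6.85
tool_pos: [0.5395, -0.1877, 0.2449]
orientation: [180.0, -0.0, -79.9]
force: [0.1, -0.1, 0.6]
opening: 0.0529
gripper_force: 0.0
```

View pics/w4.png

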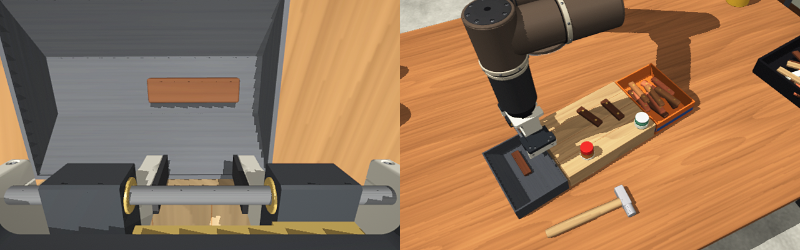

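The first scale is in the tray. Next is the middle scale.

```bash
python3 -m handwheel '[[0.2,0,0,-1,0,0,0],[0.2,-1,-0.1,-1,0,0,0],[0.2,-1,-0.1,0,0,0,0],[0.2,-1,-0.1,0,0,0,0],[0.2,-1,-0.1,0,0,0,0]]' >/dev/null
python3 -m handwheel '[[0.2,-1,-0.1,0,0,0,0],[0.2,-1,-0.1,0,0,0,0],[0.2,-1,-0.1,0,0,0,0],[0.2,-1,-0.1,0,0,0,0],[0.2,-1,-0.1,0,0,0,0]]' >/dev/null
python3 -m handwheel '[[0.2,0,0,0,0,0,-1],[0.2,0,0,0,0,0,-1],[0.2,0,0,0,0,0,0]]'
python3 - <<'E'
from h import *
s=snapshot("wrist");cv2.imwrite("pics/w5.png",s["color"][:,:,::-1])
E
```

```text
clock: 8.57
tool_pos: [0.5216, 0.0394, 0.2953]
orientation: [-180.0, 0.0, -67.8]
force: [0.6, -0.4, 0.6]
opening: 0.0526
gripper_force: 0.0
```

View pics/w5.png

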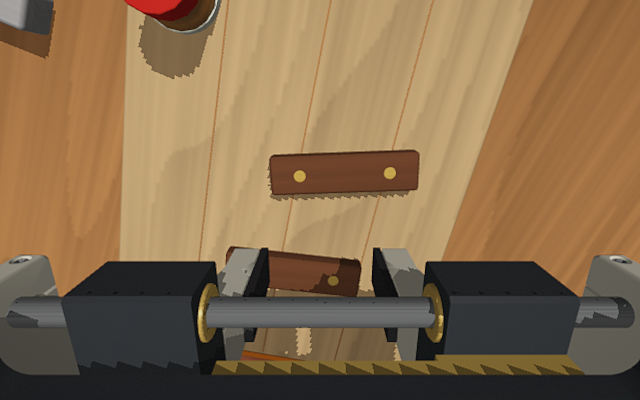

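The middle scale is square to the fingers, at columns 270 to 419. That means a shift of about 14 mm along +y.

```bash
python3 -m handwheel '[[0.2,0,0.57,0,0,0,0],[0.2,0,0,1,0,0,0],[0.2,0,0,0.9,0,0,0],[0.2,0,0,0.1,0,0,0],[0.2,0.4,0.08,0,0,0,0]]'
python3 -m handwheel '[[0.2,0.5,0.1,0,0,0,0.67],[0.2,0.5,0.1,0,0,0,0.67],[0.2,0.5,0,0,0,0,0.67],[0.2,0.6,0,0,0,0,0],[0.2,0.6,0,0,0,0,0]]'
python3 -m handwheel '[[0.2,0.6,0,0,0,0,0],[0.2,0.6,0,0,0,0,0],[0.2,0.6,0,0,0,0,0],[0.2,0.6,0,0,0,0,0],[0.2,0.6,0,0,0,0,0]]'
python3 -m handwheel '[[0.2,0.6,0,0,0,0,0],[0.2,0.6,0,0,0,0,0],[0.2,0.6,0,0,0,0,0],[0.2,0.6,0,0,0,0,0],[0.2,0,0,0,0,0,0]]'
python3 - <<'E'
from h import *
a=snapshot("wrist")["color"];b=snapshot("scene")["color"]
cv2.imwrite("pics/w6.png",cv2.resize(np.hstack([a[:,:,::-1],b[:,:,::-1]]),(800,250)))
E
```

```text
clock: 9.25
tool_pos: [0.5105, 0.0234, 0.2457]
orientation: [-180.0, -0.0, -67.8]
force: [0.8, 0.9, 0.0]
opening: 0.0525
gripper_force: 0.0
clock: 9.88
tool_pos: [0.523, -0.0444, 0.2458]
orientation: [-179.9, 0.0, -79.8]
force: [0.6, 0.3, -0.8]
opening: 0.0527
gripper_force: 0.1
clock: 10.5
tool_pos: [0.5361, -0.1181, 0.2451]
orientation: [180.0, 0.0, -79.9]
force: [0.2, 0.6, 0.2]
opening: 0.0526
gripper_force: 0.1
clock: 11.12
tool_pos: [0.5465, -0.1774, 0.245]
orientation: [180.0, -0.0, -80.0]
force: [-0.9, -0.5, -0.4]
opening: 0.0528
gripper_force: 0.0
```

View pics/w6.png

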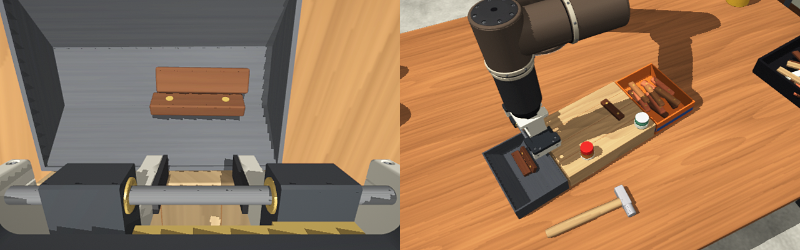

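The second scale is in the tray. Next is the last one.

```bash
python3 -m handwheel '[[0.2,0,0,-1,0,0,0],[0.2,-1,-0.1,-1,0,0,0],[0.2,-1,-0.1,0,0,0,0],[0.2,-1,-0.1,0,0,0,0],[0.2,-1,-0.1,0,0,0,0]]' >/dev/null
python3 -m handwheel '[[0.2,-1,-0.1,0,0,0,0],[0.2,-1,-0.1,0,0,0,0],[0.2,-1,-0.1,0,0,0,0],[0.2,-1,-0.1,0,0,0,0],[0.2,-1,-0.1,0,0,0,0]]' >/dev/null
python3 -m handwheel '[[0.2,-1,-0.05,0,0,0,0],[0.2,-1,0,0,0,0,0],[0.2,-0.75,0,0,0,0,0],[0.2,0,0,0,0,0,-0.83],[0.2,0,0,0,0,0,0]]'
python3 - <<'E'
from h import *
s=snapshot("wrist");cv2.imwrite("pics/w7.png",s["color"][:,:,::-1])
E
```

```text
clock: 13.1
tool_pos: [0.5181, 0.1176, 0.2952]
orientation: [180.0, -0.0, -74.9]
force: [-1.3, -0.3, -0.4]
opening: 0.0523
gripper_force: 0.0
```

View pics/w7.png

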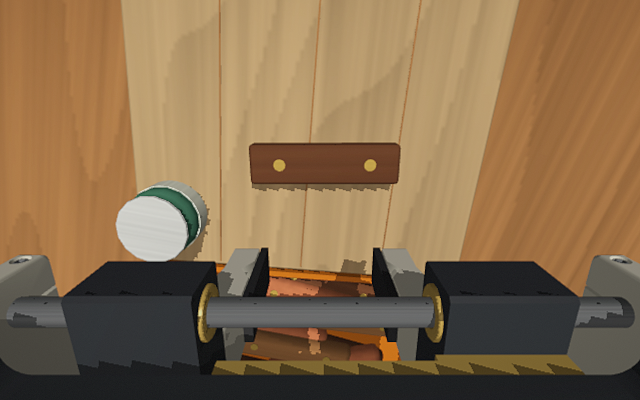

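The scale is centred at columns 249 to 400, and the tin clears the fingers by about 25 mm. I'll lower and push.

```bash
python3 -m handwheel '[[0.2,0,0.15,0.9,0,0,0],[0.2,0,0,1,0,0,0],[0.2,0,0,0.1,0,0,0],[0.2,0.4,0.04,0,0,0,0],[0.2,0.5,0.04,0,0,0,0.42]]'
python3 -m handwheel '[[0.2,0.5,0,0,0,0,0.41],[0.2,0.6,0,0,0,0,0],[0.2,0.6,0,0,0,0,0],[0.2,0.6,0,0,0,0,0],[0.2,0.6,0,0,0,0,0]]'
python3 - <<'E'
from h import *
s=snapshot("wrist");cv2.imwrite("pics/w8.png",s["color"][:,:,::-1])
E
```

```text
clock: 13.78
tool_pos: [0.5191, 0.0934, 0.2461]
orientation: [-179.9, 0.0, -77.6]
force: [0.2, -0.3, -0.2]
opening: 0.0526
gripper_force: 0.0
clock: 14.4
tool_pos: [0.532, 0.0216, 0.2451]
orientation: [180.0, -0.0, -79.9]
force: [0.2, 0.4, 0.2]
opening: 0.0524
gripper_force: 0.1
```

View pics/w8.png

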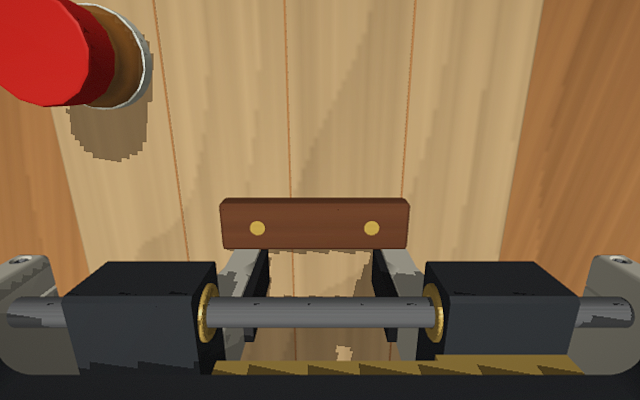

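The bar sits square on both fingers at columns 220 to 410, well clear of the jar at column 150. I'll finish the push.

```bash
python3 -m handwheel '[[0.2,0.6,0,0,0,0,0],[0.2,0.6,0,0,0,0,0],[0.2,0.6,0,0,0,0,0],[0.2,0.6,0,0,0,0,0],[0.2,0.6,0,0,0,0,0]]'
python3 -m handwheel '[[0.2,0.6,0,0,0,0,0],[0.2,0.6,0,0,0,0,0],[0.2,0.6,0,0,0,0,0],[0.2,0.6,0,0,0,0,0],[0.2,0.6,0,0,0,0,0]]'
python3 -m handwheel '[[0.2,0.6,0,0,0,0,0],[0.2,0.6,0,0,0,0,0],[0.2,0.6,0,0,0,0,0],[0.2,0.4,0,0,0,0,0],[0.2,0,0,0,0,0,0]]'
python3 -m handwheel '[[0.2,0,0,-1,0,0,0],[0.2,0,0,-1,0,0,0],[0.2,0,0,-1,0,0,0],[0.2,0,0,-1,0,0,0],[0.2,0,0,0,0,0,0]]'
python3 - <<'E'
from h import *
a=snapshot("wrist")["color"];b=snapshot("scene")["color"]
cv2.imwrite("pics/w9.png",cv2.resize(np.hstack([a[:,:,::-1],b[:,:,::-1]]),(800,250)))
E
```

```text
clock: 15.08
tool_pos: [0.5452, -0.0522, 0.2452]
orientation: [-180.0, 0.0, -79.9]
force: [-0.2, 0.7, 0.4]
opening: 0.0528
gripper_force: 0.0
clock: 15.7
tool_pos: [0.5583, -0.126, 0.2452]
orientation: [-180.0, -0.0, -79.9]
force: [-0.1, 0.1, -0.3]
opening: 0.0524
gripper_force: 0.1
clock: 16.32
tool_pos: [0.5678, -0.1799, 0.245]
orientation: [180.0, 0.0, -80.0]
force: [-0.3, 0.8, -0.5]
opening: 0.0529
gripper_force: 0.0
clock: 16.95
tool_pos: [0.5683, -0.1788, 0.3475]
orientation: [-179.8, -0.1, -79.9]
force: [0.4, 0.3, -0.3]
opening: 0.0525
gripper_force: 0.0
```

View pics/w9.png

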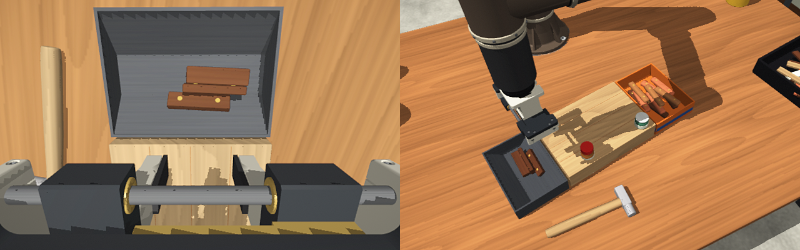

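The board is clear, all three scales are in the tray (around (210,88) in the wrist half), and the jar and tin haven't moved.

```bash
python3 -c "
from plant import *
print(close_job())"
```

```text
the job is handed in; nothing more can be done
None
```

I pushed all three handle scales off the board's end into the black tray, with nothing sent into the carton and the jar and tin left where they stood; the job is handed in at about 17 s of the 51 s allowed.

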